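Clear the slide case and hold its lid open

ROBOT

A 6-joint arm with a two-finger parallel gripper is mounted at the origin on the work surface. World frame = base frame: x ahead of the robot, y to its left, z up, the work surface at z = 0. Lengths are in mm, angles in rad, forces in N, time in s.
With the tool pointing down it reaches from about 225 to 875 mm from the base axis. Payload 3.4 kg.
Tool frame: the origin (TCP) lies at the very end of the fingers, on their centre line; the grasp point (between the pads) lies 19 mm behind it; z points along the fingers, y is the line along which they close (so a half turn about z gives the same grasp; the last joint's range is limited). The gripper opens to 85 mm and grips with 20 to 120 N. Pads are 22 mm wide; open, the fingers measure 114 mm over their backs; the gripper's body (76 mm by 85 mm) begins 54 mm behind the grasp point. The pads swing forward as they close: fully open they stand 13 mm farther back than shut.
Start: joints at [-0.121, 0.276, 1.505, -0, 1.361, -0.121], TCP at [575.033, -0.009, 231.328] pointing down, gripper open.
Joint ranges: [-2.89, 2.89], [-0.75, 2.08], [0.22, 2.7], [-1.18, 4.32], [0.11, 2.71], [-2.7, 2.7]. Speed limits (rad/s): [2.57, 2.57, 3.14, 3.14, 3.14, 3.14].

INTERFACE

Orientations are given as a unit quaternion [w, x, y, z].
In Python, from bench import env gives the robot as it stands.
- The arm moves only by the tool carry_out, never from a script. Its argument "targets" is a list that holds one entry, the list of rows, each a list of 7 numbers: the shift along the tool's x, y, z in m, then the turn, a rotation vector about the tool's x, y, z in rad, then the opening, from 0 (shut) to 1 (fully open). A call has 1 to 8 rows; each row is the pose to reach, as a shift and turn from the pose commanded when the call began, along the tool's axes at that moment; what a row does not reach only later rows make up. A row lasts 1/12 s, in which the tool goes at most 41.7 mm and 7.16 degrees, less where a joint would pass 70% of its speed; a pose out of reach is approached as far as the arm can. A call with a gripper value outside its range is refused whole. The fingers move at their own pace and stop on an object; the grip force is fixed at half the most. Time passes only in rows, so rows that repeat a pose let the fingers close. It gives the time, the measured TCP pose, the force, the opening and the grip force at its end, in the units of the state.
- env.sense(): the state, without advancing time (a new reading comes with each control period).
- env.grab_frame(name): name is "scene" or "side" or "wrist"; returns a dict with "pixels" (420x560x3 uint8, red, green, blue), "fov_y" (degrees; the focal length in pixels is half the picture's height over the tangent of half this angle, whatever the lens; pixels are square), "cx", "cy" (the principal point, pixels), "cam_to_world" (4x4, takes a point from camera to world coordinates); the wrist camera has in their place "tool_from_camera" (4x4, takes a point from camera to tool coordinates, whose origin is the TCP and whose axes are the flange's). Camera axes: x right, y up, looking along -z (the intrinsics and any distortion apply to the point x, -y, -z); pixel columns grow to the right and rows downward; lengths in mm; the calibration is good to about 2 mm. A picture is of the moment at which its call begins: read the wrist's pose just before it. There is no depth.
- env.close_job(): hands the job in; it is judged then, once.
The state is a dict: "clock": time; "joint_positions": joint angles; "joint_velocities": joint speeds; "joint_efforts": joint torques, N m; "eef_pos": TCP position; "ee_rot": TCP orientation; "contact_force": force on the tool from outside, world axes, zero at the start; "torque": the same for the moment, N m; "finger_gap": opening from 0.0 (shut) to 1.0 (fully open); "grip_force": force on a finger pad.
Only numpy, scipy, OpenCV 4.12 (cv2) and the standard library are available. Lean on these libraries where they do the work, as an engineer would, in place of code of your own. Each camera call takes 0.05 s, during which the arm holds its last target. There are 200 camera calls.

TASK

A closed specimen tube stands on the lid of the slide case. Lay the tube on its side in the V-shaped cradle, lengthwise along the V and about centred, and let go of it; then raise the case's lid with the gripper to 50 degrees from closed, within about 5 degrees, and finish while still holding it there, because it falls shut when released. Do not disturb the dropper bottle, the beaker or the jar.

Things in the scene. Friction and masses are not known exactly. Their poses are not given: they have to be found in the camera images.
- tube_center (a point): Centre of the specimen tube, half-way up: a plain closed white cylinder with a flush black cap, 30 mm in diameter, 150 mm long, about 90 g, standing upright on the lid at the start with its cap up. z runs along the tube towards the cap. Either end may point either way in the cradle.
- tube: The same specimen tube; the origin is the centre of its base, 75 mm from its centre; z runs along it towards the cap.
- cradle_rest (a point): Where the tube's centre comes to lie: the middle of the tube's axis when it rests in the cradle, 56 mm above the bench. x (level) runs along the V, z is up. The aluminium cradle is a 90-degree V trough, fixed to the bench, open at both ends, 46 mm long along x and 40 mm wide between its top edges along y (48 mm outside), the edges about 1 mm below this point; the tube overhangs both ends by 52 mm. Its foot is 70 by 80 mm and 12 mm high.
- cradle: The cradle; the origin is at bench height under cradle_rest, with the same axes.
- lid_handle (a point): Middle of the bar of the lid's steel bow handle: a round bar 12 mm thick along the lid's y, 80 mm free between its two posts, its axis 38 mm above the lid's top face. It is 172 mm from the hinge line towards the case's front and 46 mm above the hinge line when shut. The axes turn with the lid: x from the handle towards the hinge side, y along the bar, z square to the lid's top face.
- lid_hinge (a point): Middle of the hinge line, which runs along y on the case's far rim, 75 mm above the bench. Its axes turn with the lid, like those of lid_handle: with the lid shut, x points level from the front (handle side, facing the robot) to the hinge side and z is up.
- lid (a joint): Lid angle in rad: 0 shut, grows as the front edge with the handle is raised; 0.873 is 50 degrees; stop at 1.3. The lid (grey, 200 mm from front to hinge, 260 mm wide, 8 mm thick, about 350 g) has no friction or spring to speak of and falls shut from any angle.
- case: The slide case, a grey open box fixed to the bench, 200 mm in x, 260 mm in y, 75 mm high, with the lid on top (83 mm to the lid's top face); the origin is at bench height under its centre, x from its front to the hinge side.
- dropper: Bystander: small amber dropper bottle, 34 mm in diameter, 75 mm high; origin at the centre of its base.
- beaker: Bystander: glass beaker, 68 mm in diameter, 85 mm high; origin at the centre of its base.
- jar: Bystander: glass jar with white cap, 60 mm in diameter, 80 mm high; origin at the centre of its base.

How it is judged (in metres and radians):
On the way, in this order (a step that is already met when the one before it is completed fails the run):
1. the tube lies on its side in the cradle, let go and at rest (horizontal distance between tube_center and cradle_rest below 0.025 m and z of tube_center in the frame of cradle_rest between -0.006 and 0.006 m and angle between the z axis of tube_center and the x axis of cradle_rest, either way round below 0.12 rad and contact force between tube and cradle above 0.2 N and contact force between tube and the arm below 0.05 N and contact force between tube and the fingers below 0.05 N and linear speed of tube below 0.03 m/s), for 0.3 s.
2. the gripper holds the lid at 50 degrees (value of joint lid between 0.768 and 0.978 rad and contact force between the fingers and lid above 0.5 N), for 0.2 s.
At the end, for the whole second after the job is handed in: The tube lies in the cradle, its axis along the V within 7 degrees, its centre within 25 mm of the cradle's middle and 6 mm in height, at rest and untouched; the lid stands still between 44 and 56 degrees, carried by the gripper's fingers (over 0.5 N) and by nothing else (all of step 1 and all of step 2 and velocity of joint lid between -0.05 and 0.05 rad/s and contact force between each of tube, dropper, beaker, jar and lid below 0.05 N); the arm keeps its last pose, push and grip.
It fails at once if the dropper is moved by more than 30 mm or tipped (distance of dropper from where it was at the start of the episode above 0.03 m or angle between dropper's own z axis and vertical above 0.4 rad).
It fails at once if the beaker is moved by more than 30 mm or tipped (distance of beaker from where it was at the start of the episode above 0.03 m or angle between beaker's own z axis and vertical above 0.4 rad).
It fails at once if the jar is moved by more than 30 mm or tipped (distance of jar from where it was at the start of the episode above 0.03 m or angle between jar's own z axis and vertical above 0.4 rad).
It also fails if it takes over 54 s, if anything falls off the work surface, if the arm or the gripper's body presses on something with over 40 N, if the wrist force passes 120 N, or if a joint passes its speed limit or range.

## Working session

There is one attempt and no reset: what is moved stays moved. The work goes in short steps, Python scripts to look and compute and a tool call to move; the robot and the scene stay as the last step left them, time stands still between calls to the robot, and variables do not carry over. Pictures are saved under pics/ and viewed, at most 10 in all, crops included, and the job is handed in when it is done.

Besides the shell and the picture viewer there is one more tool, called after "Call:" by a JSON object that holds its "name" and its "arguments", one argument or row to a line. carry_out: Moves the arm, as the interface text tells. Its arguments: {"type":"object","properties":{"targets":{"type":"array","items":{"type":"array","items":{"type":"array","items":{"type":"number"}}}}},"required":["targets"]}

```bash
mkdir -p pics; ls
python3 - <<'E'
from bench import env
import cv2,numpy as np
s=env.sense();print({k:np.round(v,3).tolist() for k,v in s.items()})
for n in("scene","side"):
    f=env.grab_frame(n);cv2.imwrite(f"pics/{n}0.png",f["pixels"][:,:,::-1]);print(n,{k:(np.round(v,3).tolist()) for k,v in f.items() if k!="pixels"})
E
```

```text
pics
{'clock': 0.0, 'joint_positions': [-0.121, 0.277, 1.506, -0.0, 1.361, -0.121], 'joint_velocities': [-0.001, -0.001, 0.001, -0.0, -0.001, 0.0], 'joint_efforts': [0.001, -41.677, -24.581, -0.0, 0.011, 0.0], 'eef_pos': [574.469, 0.065, 230.447], 'ee_rot': [-0.001, 0.707, 0.707, -0.001], 'contact_force': [0.865, 0.164, -0.694], 'torque': [-0.008, 0.023, -0.016], 'grip_force': 0.0, 'finger_gap': 1.002}
scene {'fov_y': 49.051, 'cx': 281.764, 'cy': 208.591, 'cam_to_world': [[-0.646, -0.529, 0.55, 1376.007], [0.763, -0.451, 0.463, 676.947], [0.003, 0.719, 0.695, 1162.112], [0.0, 0.0, 0.0, 1.0]]}
side {'fov_y': 51.608, 'cx': 280.987, 'cy': 202.47, 'cam_to_world': [[0.949, 0.182, -0.258, 240.314], [-0.315, 0.481, -0.818, -923.212], [-0.025, 0.858, 0.513, 692.328], [0.0, 0.0, 0.0, 1.0]]}
```

View pics/scene0.png

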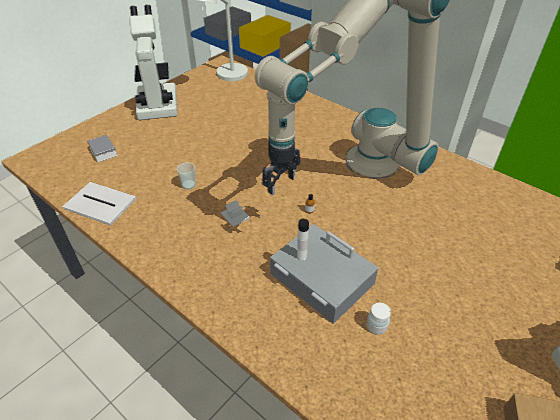

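View pics/side0.png

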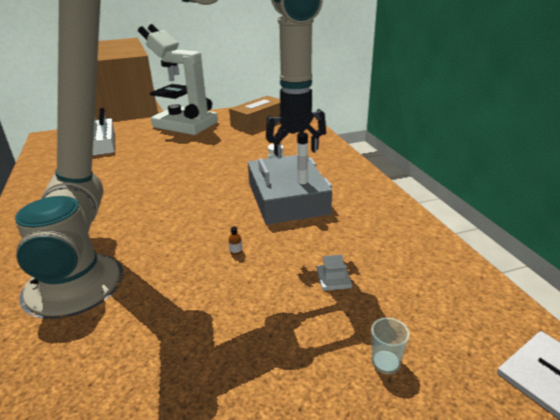

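The scene view shows the tube on the lid at about (303,240), the handle at (340,243), the cradle at (235,214), the dropper at (310,204), the beaker at (187,175) and the jar at (378,318). The side view shows the tube at about (303,160), the cradle at (335,272) and the dropper at (235,242). I'll zoom in on both.

Run:
```python
import cv2
a=cv2.imread("pics/scene0.png")[190:340,205:405];cv2.imwrite("pics/sc1.png",cv2.resize(a,None,fx=4,fy=4,interpolation=2))
a=cv2.imread("pics/side0.png")[130:295,220:370];cv2.imwrite("pics/sd1.png",cv2.resize(a,None,fx=3.6,fy=3.6,interpolation=2))
```

```text
(no output)
```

View pics/sc1.png

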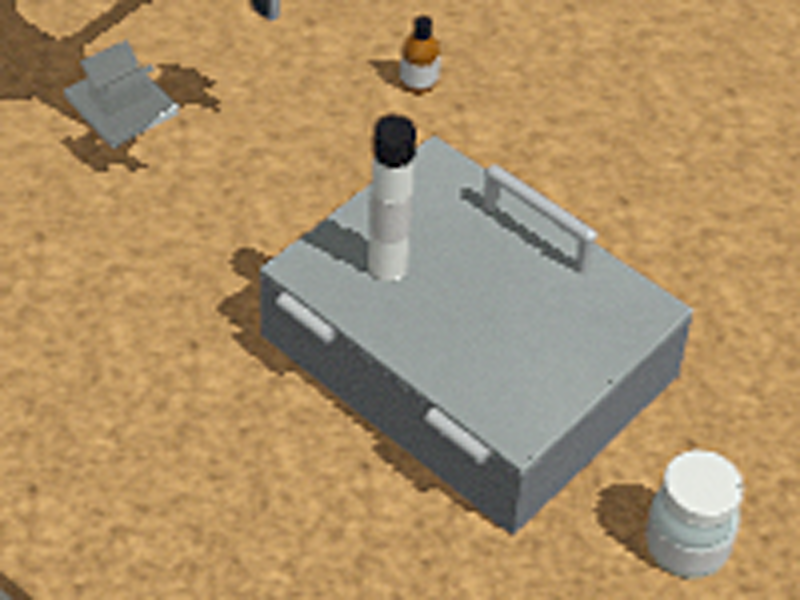

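View pics/sd1.png

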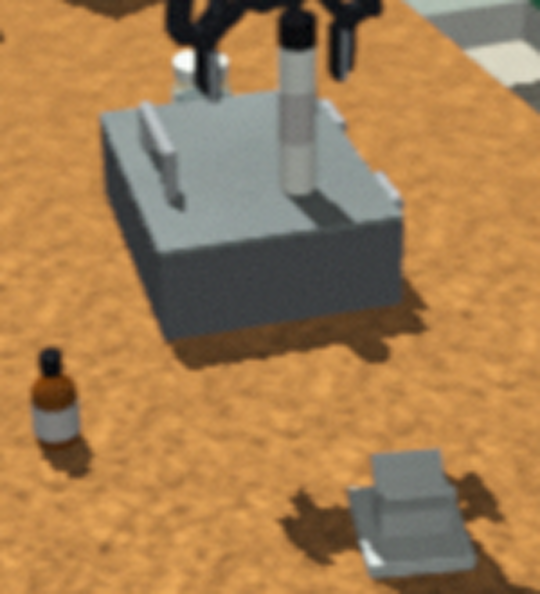

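The scene crop (4x) shows the lid corners at (432,137), (262,270), (525,468) and (691,315). The handle bar runs (487,172)-(594,235), the tube cap centre is at (396,130) and its base at (388,270). The cradle foot corners are at (65,92), (115,145) and (178,105). The side crop shows the same objects clearly.

```bash
cat > h.py <<'E'
import numpy as np
from scipy.spatial.transform import Rotation as R
CAL={"scene":(49.051,281.764,208.591,[[-0.646,-0.529,0.55,1376.007],[0.763,-0.451,0.463,676.947],[0.003,0.719,0.695,1162.112]]),
"side":(51.608,280.987,202.47,[[0.949,0.182,-0.258,240.314],[-0.315,0.481,-0.818,-923.212],[-0.025,0.858,0.513,692.328]])}
CROP={"scene":(205,190,4),"side":(220,130,3.6)}
def ray(n,u,v):
    f,cx,cy,T=CAL[n];T=np.array(T);x0,y0,k=CROP[n];f=210/np.tan(np.radians(f/2))
    return T[:,3],T[:,:3]@[(x0+u/k-.5-cx)/f,-(y0+v/k-.5-cy)/f,-1]
def atz(n,u,v,z):
    o,d=ray(n,u,v);return o+d*(z-o[2])/d[2]
E
python3 - <<'E'
from h import *
P={"scene":[("lid A",432,137,83),("lid B",262,270,83),("lid C",525,468,83),("lid D",691,315,83),("h1",490,168,127),("h2",592,234,127),("tubetop",396,128,233),("tubebot",388,269,83),("foot",65,92,12),("foot",115,145,0),("foot",178,105,12),("dropper",422,82,5),("jar",690,550,10)],
"side":[("lid D",101,115,83),("lid A",160,248,83),("lid B",402,217,83),("lid C",325,92,83),("h2",145,105,127),("h1",174,155,127),("tubetop",298,15,233),("tubebot",298,185,83),("foot",348,490,12),("foot",372,567,12),("foot",475,560,12),("vtop",372,455,55),("vtop",440,452,55),("vtop",457,493,55),("vtop",378,500,55),("dropper",56,435,5)]}
for n in P:
  for l,u,v,z in P[n]: print(n,l,atz(n,u,v,z).round(0))
E
```

```text
scene lid A [511.  80.  83.]
scene lid B [707.  68.  83.]
scene lid C [723. 324.  83.]
scene lid D [533. 340.  83.]
scene h1 [544. 159. 127.]
scene h2 [549. 256. 127.]
scene tubetop [641. 139. 233.]
scene tubebot [644. 140.  83.]
scene foot [ 622. -242.   12.]
scene foot [ 632. -171.    0.]
scene foot [ 569. -154.   12.]
scene dropper [400. -12.   5.]
scene jar [659. 429.  10.]
side lid D [527. 335.  83.]
side lid A [509.  86.  83.]
side lid B [703.  65.  83.]
side lid C [734. 307.  83.]
side h2 [546. 249. 127.]
side h1 [542. 151. 127.]
side tubetop [645. 144. 233.]
side tubebot [645. 145.  83.]
side foot [ 568. -155.   12.]
side foot [ 553. -231.   12.]
side foot [ 618. -248.   12.]
side vtop [ 576. -175.   55.]
side vtop [ 619. -188.   55.]
side vtop [ 611. -230.   55.]
side vtop [ 562. -219.   55.]
side dropper [397. -16.   5.]
```

Two views agree: case centre is about (617,202) with yaw about -4.4°, tube (643,141), handle (545,206,121), cradle about (593,-201) with yaw about -12°. The plan is to grip the upper part of the tube with the tool level and pointing +y, then turn the tool down so the tube lies flat. First I'll try the tilt in free space to see which way the wrist goes.

Call:
{"name": "carry_out", "arguments": {
  "targets": [
    [[-0.12,0.03,-0.08,0,0.7,0,1],[-0.12,0.03,-0.08,0,0.7,0,1],[-0.12,0.03,-0.08,0,0.7,0,1],[-0.12,0.03,-0.08,0,0.7,0,1],[-0.12,0.03,-0.08,0,0.7,0,1],[-0.12,0.03,-0.08,0,0.7,0,1],[-0.12,0.03,-0.08,0,0.7,0,1],[-0.12,0.03,-0.08,0,0.7,0,1]]
  ]
}}

```text
clock: 0.77
eef_pos: [604.8, -121.1, 309.6]
ee_rot: [-0.243, 0.665, 0.663, 0.242]
contact_force: [-0.2, 0.3, 0.7]
finger_gap: 1.002
grip_force: 0.0
```

Run:
```python
from bench import env
import numpy as np
s=env.sense();print({k:np.round(s[k],3).tolist() for k in("clock","joint_positions","eef_pos","ee_rot")})
```

```text
{'clock': 0.767, 'joint_positions': [-0.631, 0.474, 1.213, 0.574, 1.865, -0.574], 'eef_pos': [604.818, -121.09, 309.608], 'ee_rot': [-0.243, 0.665, 0.663, 0.242]}
```

```bash
cat >> h.py <<'E'
def q2R(q): return R.from_quat(np.roll(q,-1))
def axes(x,z):
    x=np.array(x,float);z=np.array(z,float);z/=np.linalg.norm(z);x-=z*(x@z);x/=np.linalg.norm(x)
    return R.from_matrix(np.stack([x,np.cross(z,x),z],1))
def go(p,Rt):
    from bench import env
    s=env.sense();R0=q2R(s["ee_rot"])
    print("joints",np.round(s["joint_positions"],2),"pos",np.round(s["eef_pos"],1),"F",np.round(s["contact_force"],1))
    print("shift",(R0.inv().apply(np.array(p)-s["eef_pos"])/1000).round(3),"turn",(R0.inv()*Rt).as_rotvec().round(3))
E
python3 - <<'E'
from h import *
go([643,0,205],axes([0,0,1],[0,1,0]))
E
```

```text
joints [-0.63  0.47  1.21  0.57  1.86 -0.57] pos [ 604.8 -121.1  309.6] F [-0.2  0.3  0.7]
shift [0.025 0.038 0.158] turn [ 0.     0.87  -0.004]
```

Call:
{"name": "carry_out", "arguments": {
  "targets": [
    [[0.025,0.038,0.158,0,0.87,-0.004,1],[0.025,0.038,0.158,0,0.87,-0.004,1],[0.025,0.038,0.158,0,0.87,-0.004,1],[0.025,0.038,0.158,0,0.87,-0.004,1],[0.025,0.038,0.158,0,0.87,-0.004,1],[0.025,0.038,0.158,0,0.87,-0.004,1],[0.025,0.038,0.158,0,0.87,-0.004,1],[0.025,0.038,0.158,0,0.87,-0.004,1]]
  ]
}}

```text
clock: 1.43
eef_pos: [642.4, 3.2, 201.3]
ee_rot: [0.504, -0.5, -0.498, -0.498]
contact_force: [-1.2, 0.7, -0.9]
finger_gap: 0.997
grip_force: 0.0
```

Run:
```python
from h import *
from bench import env
import cv2
go([643,160,200],axes([0,0,1],[0,1,0]))
f=env.grab_frame("wrist");print({k:np.round(v,3).tolist() for k,v in f.items() if k!="pixels"})
cv2.imwrite("pics/w1.png",f["pixels"][:,:,::-1])
```

```text
joints [-0.61  0.87  1.49  1.11  1.99 -0.88] pos [642.4   3.2 201.3] F [-1.2  0.7 -0.9]
shift [-0.002  0.001  0.157] turn [-0.005 -0.004 -0.007]
{'fov_y': 60.164, 'cx': 271.17, 'cy': 203.789, 'tool_from_camera': [[-0.0, 0.954, 0.301, 76.917], [1.0, 0.0, -0.001, 0.404], [-0.001, 0.301, -0.954, -141.454], [0.0, 0.0, 0.0, 1.0]]}
```

View pics/w1.png

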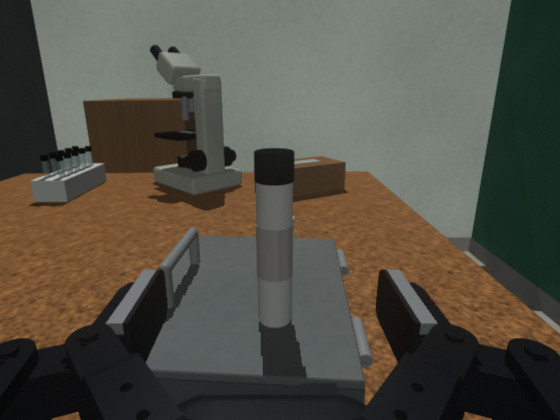

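The tube is centred between the fingers (column 274 against 271), its base stands on the lid, and the handle is clear to the left. I'll go forward and close.

Call:
{"name": "carry_out", "arguments": {
  "targets": [
    [[-0.002,0.001,0.157,-0.005,-0.004,-0.007,1],[-0.002,0.001,0.157,-0.005,-0.004,-0.007,1],[-0.002,0.001,0.157,-0.005,-0.004,-0.007,1],[-0.002,0.001,0.157,-0.005,-0.004,-0.007,1],[-0.002,0.001,0.157,-0.005,-0.004,-0.007,1],[-0.002,0.001,0.157,-0.005,-0.004,-0.007,1],[-0.002,0.001,0.157,-0.005,-0.004,-0.007,0],[-0.002,0.001,0.157,-0.005,-0.004,-0.007,0]]
  ]
}}

```text
clock: 2.15
eef_pos: [644.3, 157.4, 206.0]
ee_rot: [-0.494, 0.499, 0.505, 0.503]
contact_force: [0.4, 0.0, -0.0]
finger_gap: 0.751
grip_force: 0.0
```

Call:
{"name": "carry_out", "arguments": {
  "targets": [
    [[0,0,0,0,0,0,0],[0,0,0,0,0,0,0],[0,0,0,0,0,0,0],[0,0,0,0,0,0,0],[0,0,0,0,0,0,0],[0,0,0,0,0,0,0]]
  ]
}}

```text
clock: 2.65
eef_pos: [644.1, 157.4, 204.6]
ee_rot: [-0.495, 0.499, 0.503, 0.503]
contact_force: [-0.0, -0.2, 0.2]
finger_gap: 0.332
grip_force: 58.9
```

Gripped: opening 0.332 (about 28 mm) at 59 N. Next I lift it straight up.

Call:
{"name": "carry_out", "arguments": {
  "targets": [
    [[0.02,0,0,0,0,0,0],[0.05,0,0,0,0,0,0],[0.09,0,0,0,0,0,0],[0.13,0,0,0,0,0,0],[0.16,0,0,0,0,0,0],[0.16,0,-0.04,0,-0.12,0,0],[0.16,0,-0.08,0,-0.24,0,0],[0.16,0,-0.12,0,-0.36,0,0]]
  ]
}}

```text
clock: 3.32
eef_pos: [641.2, 37.1, 364.7]
ee_rot: [-0.396, 0.583, 0.585, 0.402]
contact_force: [1.5, 0.0, -1.1]
finger_gap: 0.327
grip_force: 59.3
```

Run:
```python
from h import *
go([600,-60,330],axes([0,1,0],[0,0,-1]))
```

```text
joints [-0.54  0.53  1.34  1.02  1.92 -0.51] pos [641.2  37.1 364.7] F [ 1.5  0.  -1.1]
shift [-0.067 -0.041 -0.078] turn [ 0.01  -1.199  0.002]
```

Call:
{"name": "carry_out", "arguments": {
  "targets": [
    [[-0.067,-0.041,-0.078,0.01,-1.2,0,0],[-0.067,-0.041,-0.078,0.01,-1.2,0,0],[-0.067,-0.041,-0.078,0.01,-1.2,0,0],[-0.067,-0.041,-0.078,0.01,-1.2,0,0],[-0.067,-0.041,-0.078,0.01,-1.2,0,0],[-0.067,-0.041,-0.078,0.01,-1.2,0,0],[-0.067,-0.041,-0.078,0.01,-1.2,0,0],[-0.067,-0.041,-0.078,0.01,-1.2,0,0]]
  ]
}}

```text
clock: 3.98
eef_pos: [600.7, -58.8, 330.7]
ee_rot: [-0.068, 0.703, 0.704, 0.073]
contact_force: [0.2, 0.5, -1.1]
finger_gap: 0.33
grip_force: 59.3
```

Run:
```python
from h import *
y=np.radians(167)
go([552,-191,290],axes([np.cos(y),np.sin(y),0],[0,0,-1]))
```

```text
joints [-0.33  0.3   1.25  0.19  1.65 -0.32] pos [600.7 -58.8 330.7] F [ 0.2  0.5 -1.1]
shift [-0.138 -0.049  0.013] turn [ 0.139 -0.165 -1.338]
```

Call:
{"name": "carry_out", "arguments": {
  "targets": [
    [[-0.138,-0.049,0.013,0.139,-0.165,-1.338,0],[-0.138,-0.049,0.013,0.139,-0.165,-1.338,0],[-0.138,-0.049,0.013,0.139,-0.165,-1.338,0],[-0.138,-0.049,0.013,0.139,-0.165,-1.338,0],[-0.138,-0.049,0.013,0.139,-0.165,-1.338,0],[-0.138,-0.049,0.013,0.139,-0.165,-1.338,0],[-0.138,-0.049,0.013,0.139,-0.165,-1.338,0],[-0.138,-0.049,0.013,0.139,-0.165,-1.338,0]]
  ]
}}

```text
clock: 4.65
eef_pos: [551.6, -190.5, 287.8]
ee_rot: [-0.022, 0.281, 0.959, 0.023]
contact_force: [-0.4, 0.2, -1.1]
finger_gap: 0.331
grip_force: 59.4
```

Run:
```python
from h import *
y=np.radians(167)
go([552,-191,290],axes([np.cos(y),np.sin(y),0],[0,0,-1]))
```

```text
joints [-0.48  0.29  1.35  0.04  1.55 -1.48] pos [ 551.6 -190.5  287.8] F [-0.4  0.2 -1.1]
shift [-0.    -0.    -0.002] turn [ 0.041 -0.048 -0.344]
```

Call:
{"name": "carry_out", "arguments": {
  "targets": [
    [[0,0,0,0.041,-0.048,-0.344,0],[0,0,0,0.041,-0.048,-0.344,0],[0,0,0,0.041,-0.048,-0.344,0],[0,0,0,0.041,-0.048,-0.344,0],[0,0,0,0.041,-0.048,-0.344,0]]
  ]
}}

```text
clock: 5.07
eef_pos: [551.7, -190.0, 288.3]
ee_rot: [-0.0, 0.117, 0.993, 0.0]
contact_force: [-0.3, 1.3, -0.5]
finger_gap: 0.328
grip_force: 59.4
```

Run:
```python
from h import *
from bench import env
import cv2
y=np.radians(167)
go([552,-191,290],axes([np.cos(y),np.sin(y),0],[0,0,-1]))
for n in("wrist","side"):
    f=env.grab_frame(n);cv2.imwrite(f"pics/{n}2.png",f["pixels"][:,:,::-1])
a=cv2.imread("pics/wrist2.png");b=cv2.imread("pics/side2.png")[100:310,230:440]
cv2.imwrite("pics/c2.png",np.hstack([cv2.resize(a,(480,360)),cv2.resize(b,(360,360))[:,40:]]))
```

```text
joints [-0.45  0.26  1.38  0.    1.5  -1.79] pos [ 551.7 -190.   288.3] F [-0.3  1.3 -0.5]
shift [-0.001 -0.001 -0.002] turn [ 0.001 -0.    -0.008]
```

View pics/c2.png

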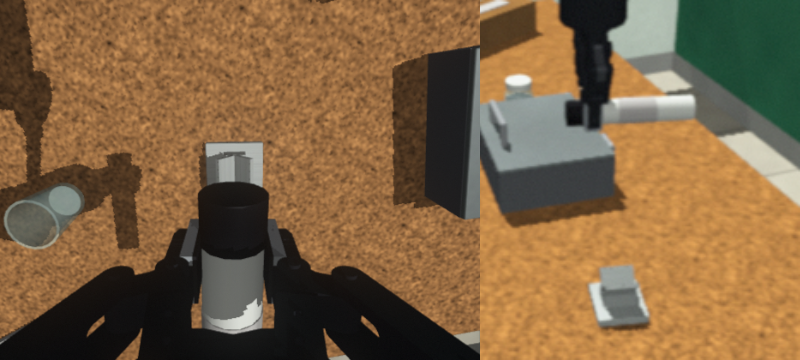

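The left half (wrist view) shows the cradle foot's near edge level between (206,142) and (263,142) on the 480-wide scale, the V centred at column 235, and the tube in line with it. The right half (side view) shows the tube level with the cap towards the robot.

```bash
cat >> h.py <<'E'
TC=np.array([[0,.954,.301,76.917],[1,0,-.001,.404],[-.001,.301,-.954,-141.454]])
def wrist(u,v,z,p,q):
    f=210/np.tan(np.radians(60.164/2));d=TC[:,:3]@[(u-271.17)/f,-(v-203.789)/f,-1]
    Rw=q2R(q);o=Rw.apply(TC[:,3])+p;d=Rw.apply(d);return o+d*(z-o[2])/d[2]
E
python3 - <<'E'
from h import *
import cv2
p=np.array([551.7,-190,288.3]);q=[0,.117,.993,0]
k=560/480
ax=np.array([np.cos(np.radians(-13)),np.sin(np.radians(-13)),0])
for l,u,v,z in[("footL",206,143,12),("footR",263,142,12),("Vnear",235,153,30)]: 
    w=wrist(u*k,v*k,z,p,q);print(l,w.round(1))
a=wrist(206*k,143*k,12,p,q);b=wrist(263*k,142*k,12,p,q);m=(a+b)/2
print("len",np.linalg.norm(a-b),"yaw",np.degrees(np.arctan2(-(b-a)[0],(b-a)[1])),"centre",m+35*ax)
# tube: cap end ellipse u-extent 199..269 -> held centre lateral
E
```

```text
footL [ 552.8 -226.5   12. ]
footR [ 569.5 -150.5   12. ]
Vnear [ 571.4 -190.4   30. ]
len 77.79333129327595 yaw -12.430536307694233 centre [ 595.23838965 -196.39030724   12.        ]
```

Cradle centre is about (594.5,-197.5) with yaw -12.5°, and the two cameras agree within 3 mm. The grip is about 45 mm from the tube's centre, so the TCP goes to (550.6,-187.5). Descending.

Run:
```python
from h import *
y=np.radians(167.3)
go([550.6,-187.5,56],axes([np.cos(y),np.sin(y),0],[0,0,-1]))
```

```text
joints [-0.45  0.26  1.38  0.    1.5  -1.79] pos [ 552.  -190.5  288.4] F [-0.1 -0.1 -1. ]
shift [0.002 0.002 0.232] turn [ 0.001  0.    -0.013]
```

Call:
{"name": "carry_out", "arguments": {
  "targets": [
    [[0.002,0.002,0.04,0,0,-0.01,0],[0.002,0.002,0.08,0,0,-0.01,0],[0.002,0.002,0.12,0,0,-0.01,0],[0.002,0.002,0.155,0,0,-0.01,0],[0.002,0.002,0.19,0,0,-0.01,0],[0.002,0.002,0.215,0,0,-0.01,0],[0.002,0.002,0.23,0,0,-0.01,0],[0.002,0.002,0.23,0,0,-0.01,0]]
  ]
}}

```text
clock: 5.83
eef_pos: [548.2, -187.1, 54.5]
ee_rot: [-0.004, 0.112, 0.994, 0.002]
contact_force: [-0.7, 0.3, -1.7]
finger_gap: 0.33
grip_force: 59.4
```

Call:
{"name": "carry_out", "arguments": {
  "targets": [
    [[0,0,0.003,0,0,0,0],[0,0,0.006,0,0,0,0],[0,0,0.008,0,0,0,0],[0,0,0.008,0,0,0,0]]
  ]
}}

```text
clock: 6.17
eef_pos: [551.6, -188.4, 51.5]
ee_rot: [0.001, 0.111, 0.994, -0.0]
contact_force: [0.2, 0.8, -0.7]
finger_gap: 0.331
grip_force: 59.4
```

Call:
{"name": "carry_out", "arguments": {
  "targets": [
    [[0,0,0.002,0,0,0,0],[0,0,0.004,0,0,0,0],[0,0,0.006,0,0,0,0],[0,0,0.006,0,0,0,0]]
  ]
}}

```text
clock: 6.5
eef_pos: [550.7, -188.0, 44.5]
ee_rot: [0.0, 0.111, 0.994, 0.0]
contact_force: [0.6, 0.0, -1.4]
finger_gap: 0.331
grip_force: 59.4
```

Call:
{"name": "carry_out", "arguments": {
  "targets": [
    [[0,0,0.001,0,0,0,0],[0,0,0.002,0,0,0,0],[0,0,0.003,0,0,0,0],[0,0,0.003,0,0,0,0]]
  ]
}}

```text
clock: 6.83
eef_pos: [551.0, -188.0, 41.5]
ee_rot: [0.001, 0.111, 0.994, 0.0]
contact_force: [-0.3, 0.3, -0.6]
finger_gap: 0.336
grip_force: 59.4
```

Call:
{"name": "carry_out", "arguments": {
  "targets": [
    [[0,0,0.001,0,0,0,0],[0,0,0.002,0,0,0,0],[0,0,0.002,0,0,0,0]]
  ]
}}

```text
clock: 7.08
eef_pos: [551.2, -187.7, 40.1]
ee_rot: [0.001, 0.111, 0.994, 0.0]
contact_force: [-0.8, 1.6, 4.2]
finger_gap: 0.327
grip_force: 59.8
```

Call:
{"name": "carry_out", "arguments": {
  "targets": [
    [[0,0,0.001,0,0,0,0],[0,0,0.002,0,0,0,0],[0,0,0.002,0,0,0,0]]
  ]
}}

```text
clock: 7.33
eef_pos: [551.2, -187.7, 39.6]
ee_rot: [0.001, 0.111, 0.994, 0.0]
contact_force: [-3.5, 4.3, 13.3]
finger_gap: 0.335
grip_force: 60.9
```

The tube touches down at a TCP height of about 40, with 13 N upward and only small side forces. I'll ease off, open, and look.

Call:
{"name": "carry_out", "arguments": {
  "targets": [
    [[0,0,-0.002,0,0,0,0],[0,0,-0.002,0,0,0,1],[0,0,-0.002,0,0,0,1],[0,0,-0.002,0,0,0,1],[0,0,-0.002,0,0,0,1],[0,0,-0.002,0,0,0,1],[0,0,-0.002,0,0,0,1],[0,0,-0.002,0,0,0,1]]
  ]
}}

```text
clock: 8.0
eef_pos: [550.9, -188.1, 39.4]
ee_rot: [0.0, 0.111, 0.994, 0.0]
contact_force: [0.1, 0.1, 0.1]
finger_gap: 0.999
grip_force: 0.0
```

Call:
{"name": "carry_out", "arguments": {
  "targets": [
    [[0,0,-0.02,0,0,0,1],[0,0,-0.06,0,0,0,1],[0,0,-0.1,0,0,0,1],[0,0,-0.14,0,0,0,1],[0,0,-0.18,0,0,0,1],[0,0,-0.22,0,0,0,1],[0,0,-0.24,0,0,0,1],[0,0,-0.24,0,0,0,1]]
  ]
}}

```text
clock: 8.67
eef_pos: [553.2, -189.3, 286.0]
ee_rot: [0.006, 0.111, 0.994, -0.002]
contact_force: [-0.2, -0.6, 0.4]
finger_gap: 1.002
grip_force: 0.0
```

Run:
```python
from h import *
from bench import env
import cv2
y=np.radians(90-4.4)
go([545,206,300],axes([np.cos(y),np.sin(y),0],[0,0,-1]))
for n in("wrist","side"):
    f=env.grab_frame(n);cv2.imwrite(f"pics/{n}3.png",f["pixels"][:,:,::-1])
a=cv2.imread("pics/wrist3.png");b=cv2.imread("pics/side3.png")[130:310,260:440]
cv2.imwrite("pics/c3.png",np.hstack([cv2.resize(a,(480,360)),cv2.resize(b,(360,360))[:,40:]]))
```

```text
joints [-0.45  0.26  1.39  0.    1.47 -1.8 ] pos [ 553.2 -189.3  286. ] F [-0.2 -0.6  0.4]
shift [ 0.095  0.384 -0.016] turn [0.007 0.012 1.425]
```

View pics/c3.png

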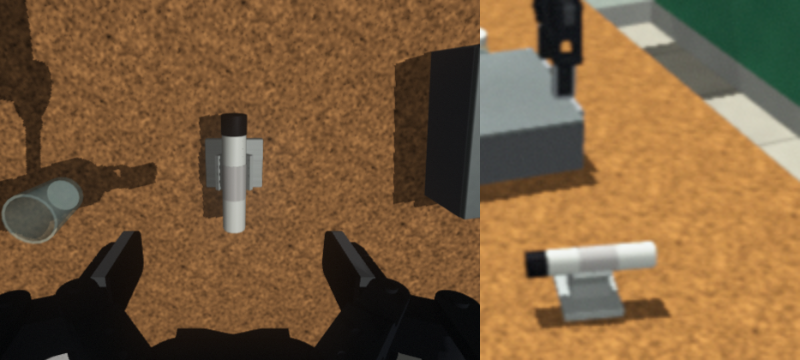

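The tube lies level in the V in both views, from (234,116) to (234,232) with the foot spanning rows 139-187. I'll check the centring with numbers.

Run:
```python
from h import *
p=np.array([552.5,-189.3,286.]);q=[0,.111,.994,0];k=560/480
a=wrist(234*k,115*k,56,p,q);b=wrist(234*k,231*k,56,p,q)
print(a,b,np.linalg.norm(a-b),(a+b)/2)
c=wrist(235*k,139*k,12,p,q);d=wrist(235*k,187*k,12,p,q);print(c,d,np.linalg.norm(c-d),(c+d)/2)
```

```text
[ 520.23434432 -179.31221914   56.        ] [ 669.01769281 -212.67672752   56.        ] 152.47844178194796 [ 594.62601857 -195.99447333   56.        ]
[ 556.91243022 -185.89119962   12.        ] [ 624.21634427 -200.91562192   12.        ] 68.96049674590076 [ 590.56438724 -193.40341077   12.        ]
```

The tube is centred within about 4 mm. Now to the lid handle.

Call:
{"name": "carry_out", "arguments": {
  "targets": [
    [[0.095,0.384,-0.016,0.007,0.012,1.425,1],[0.095,0.384,-0.016,0.007,0.012,1.425,1],[0.095,0.384,-0.016,0.007,0.012,1.425,1],[0.095,0.384,-0.016,0.007,0.012,1.425,1],[0.095,0.384,-0.016,0.007,0.012,1.425,1],[0.095,0.384,-0.016,0.007,0.012,1.425,1],[0.095,0.384,-0.016,0.007,0.012,1.425,1],[0.095,0.384,-0.016,0.007,0.012,1.425,1]]
  ]
}}

```text
clock: 9.43
eef_pos: [543.4, 122.0, 289.7]
ee_rot: [-0.005, 0.546, 0.838, -0.003]
contact_force: [1.0, 0.1, -0.6]
finger_gap: 1.004
grip_force: 0.0
```

Run:
```python
from h import *
y=np.radians(90-4.4)
go([545,195,270],axes([np.cos(y),np.sin(y),0],[0,0,-1]))
```

```text
joints [ 0.09  0.23  1.43  0.    1.5  -0.32] pos [543.4 122.  289.7] F [ 1.   0.1 -0.6]
shift [0.066 0.031 0.02 ] turn [-0.012 -0.003  0.494]
```

Call:
{"name": "carry_out", "arguments": {
  "targets": [
    [[0.066,0.031,0.02,-0.012,-0.003,0.494,1],[0.066,0.031,0.02,-0.012,-0.003,0.494,1],[0.066,0.031,0.02,-0.012,-0.003,0.494,1],[0.066,0.031,0.02,-0.012,-0.003,0.494,1],[0.066,0.031,0.02,-0.012,-0.003,0.494,1],[0.066,0.031,0.02,-0.012,-0.003,0.494,1],[0.066,0.031,0.02,-0.012,-0.003,0.494,1]]
  ]
}}

```text
clock: 10.02
eef_pos: [545.5, 192.8, 271.1]
ee_rot: [0.001, 0.731, 0.682, 0.001]
contact_force: [0.1, -1.2, 0.2]
finger_gap: 1.005
grip_force: 0.0
```

Run:
```python
from h import *
from bench import env
import cv2
s=env.sense();print(np.round(s["eef_pos"],1),np.round(s["ee_rot"],3))
f=env.grab_frame("wrist");cv2.imwrite("pics/w4.png",f["pixels"][:,:,::-1])
```

```text
[545.5 192.8 271.1] [0.001 0.731 0.682 0.001]
```

View pics/w4.png

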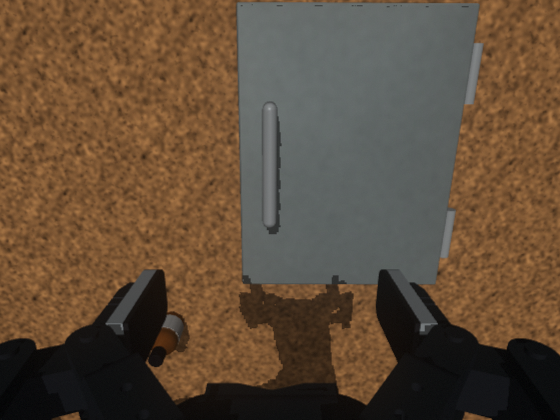

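The wrist view shows the bar from (270,106) to (270,227), with the lid corners at (238,4), (478,4), (243,283) and (437,283).

Run:
```python
from h import *
p=np.array([545.5,192.8,271.1]);q=[0,.731,.682,0]
for l,u,v,z in[("bar",270,104,124),("bar",270,228,124),("c",238,4,83),("c",478,4,83),("c",243,283,83),("c",437,283,83)]:print(l,wrist(u,v,z,p,q).round(1))
h=(wrist(270,104,124,p,q)+wrist(270,228,124,p,q))/2;h[2]=121
print("h",h)
t=h.copy();t[2]=106
go(t,axes([np.cos(np.radians(86)),np.sin(np.radians(86)),0],[0,0,-1]))
```

```text
bar [549.9 258.9 124. ]
bar [542.7 157.1 124. ]
c [529.2 337.3  83. ]
c [723.7 323.9  83. ]
c [509.8  82.9  83. ]
c [707.9  69.1  83. ]
h [546.30555126 208.00997736 121.        ]
joints [ 0.22  0.26  1.43 -0.    1.45  0.29] pos [545.7 192.7 271.5] F [ 0.4 -0.3  0.3]
shift [ 0.015 -0.001  0.165] turn [ 0.003 -0.    -0.   ]
```

Call:
{"name": "carry_out", "arguments": {
  "targets": [
    [[0.015,-0.001,0.03,0,0,0,1],[0.015,-0.001,0.07,0,0,0,1],[0.015,-0.001,0.1,0,0,0,1],[0.015,-0.001,0.13,0,0,0,1],[0.015,-0.001,0.15,0,0,0,1],[0.015,-0.001,0.166,0,0,0,1],[0.015,-0.001,0.166,0,0,0,1],[0.015,-0.001,0.166,0,0,0,0.2]]
  ]
}}

```text
clock: 10.73
eef_pos: [546.5, 207.8, 105.7]
ee_rot: [0.001, 0.732, 0.681, 0.001]
contact_force: [0.7, 0.0, 0.6]
finger_gap: 0.886
grip_force: 0.0
```

Call:
{"name": "carry_out", "arguments": {
  "targets": [
    [[0,0,0,0,0,0,0],[0,0,0,0,0,0,0],[0,0,0,0,0,0,0],[0,0,0,0,0,0,0],[0,0,0,0,0,0,0],[0,0,0,0,0,0,0],[0,0,0,0,0,0,0],[0,0,0,0,0,0,0]]
  ]
}}

```text
clock: 11.4
eef_pos: [545.4, 208.6, 107.1]
ee_rot: [0.001, 0.732, 0.681, 0.001]
contact_force: [-4.2, 0.2, 5.2]
finger_gap: 0.117
grip_force: 58.5
```

Gripped the bar (opening 0.117, 58 N). Now the arc waypoints about the hinge, with the tool following at 0.7 of the lid angle.

```bash
cat >> h.py <<'E'
def state(th): # tool-plane (y=case x, z=down) TCP & tilt for lid angle th
    phi=.7*th;x=-172*np.cos(th)+46*np.sin(th);z=172*np.sin(th)+46*np.cos(th)
    return np.array([x-15*np.sin(phi),-z+15*np.cos(phi)]),phi
def arc(t0,ths):
    p0,f0=state(t0);c,s=np.cos(f0),np.sin(f0)
    for t in ths:
        p,f=state(t);d=(p-p0)/1000
        print([0,round(c*d[0]+s*d[1],4),round(-s*d[0]+c*d[1],4),round(f-f0,3),0,0,0])
E
python3 - <<'E'
from h import *
r=np.radians
arc(0,r([1.5,4,7,10,13.5,17,20.5,24]));print();arc(r(24),r([27.5,31,34.5,38,41.5,45,48,50]))
E
```

```text
[0, np.float64(0.001), np.float64(-0.0045), np.float64(0.018), 0, 0, 0]
[0, np.float64(0.0029), np.float64(-0.0119), np.float64(0.049), 0, 0, 0]
[0, np.float64(0.0056), np.float64(-0.0207), np.float64(0.086), 0, 0, 0]
[0, np.float64(0.0088), np.float64(-0.0293), np.float64(0.122), 0, 0, 0]
[0, np.float64(0.013), np.float64(-0.0391), np.float64(0.165), 0, 0, 0]
[0, np.float64(0.0179), np.float64(-0.0486), np.float64(0.208), 0, 0, 0]
[0, np.float64(0.0233), np.float64(-0.0578), np.float64(0.25), 0, 0, 0]
[0, np.float64(0.0292), np.float64(-0.0666), np.float64(0.293), 0, 0, 0]

[0, np.float64(0.0038), np.float64(-0.01), np.float64(0.043), 0, 0, 0]
[0, np.float64(0.0081), np.float64(-0.0196), np.float64(0.086), 0, 0, 0]
[0, np.float64(0.0131), np.float64(-0.029), np.float64(0.128), 0, 0, 0]
[0, np.float64(0.0186), np.float64(-0.0381), np.float64(0.171), 0, 0, 0]
[0, np.float64(0.0247), np.float64(-0.0468), np.float64(0.214), 0, 0, 0]
[0, np.float64(0.0312), np.float64(-0.0551), np.float64(0.257), 0, 0, 0]
[0, np.float64(0.0372), np.float64(-0.0619), np.float64(0.293), 0, 0, 0]
[0, np.float64(0.0415), np.float64(-0.0662), np.float64(0.318), 0, 0, 0]
```

Call:
{"name": "carry_out", "arguments": {
  "targets": [
    [[0,0.001,-0.0045,0.018,0,0,0],[0,0.003,-0.012,0.049,0,0,0],[0,0.0056,-0.0207,0.086,0,0,0],[0,0.0088,-0.0293,0.122,0,0,0],[0,0.013,-0.039,0.165,0,0,0],[0,0.018,-0.0486,0.208,0,0,0],[0,0.0233,-0.0578,0.25,0,0,0],[0,0.0292,-0.0666,0.293,0,0,0]]
  ]
}}

```text
clock: 12.07
eef_pos: [574.0, 206.5, 173.1]
ee_rot: [-0.108, 0.724, 0.674, -0.1]
contact_force: [-2.3, 0.8, -2.4]
finger_gap: 0.111
grip_force: 58.5
```

Call:
{"name": "carry_out", "arguments": {
  "targets": [
    [[0,0.0038,-0.01,0.043,0,0,0],[0,0.008,-0.0196,0.086,0,0,0],[0,0.013,-0.029,0.128,0,0,0],[0,0.0186,-0.038,0.171,0,0,0],[0,0.0247,-0.0468,0.214,0,0,0],[0,0.0312,-0.055,0.257,0,0,0],[0,0.0372,-0.062,0.293,0,0,0],[0,0.0415,-0.0662,0.318,0,0,0]]
  ]
}}

```text
clock: 12.73
eef_pos: [632.7, 202.1, 225.2]
ee_rot: [-0.222, 0.697, 0.65, -0.206]
contact_force: [-4.2, 0.2, 0.4]
finger_gap: 0.112
grip_force: 58.6
```

Call:
{"name": "carry_out", "arguments": {
  "targets": [
    [[0,0,0,0,0,0,0],[0,0,0,0,0,0,0],[0,0,0,0,0,0,0],[0,0,0,0,0,0,0]]
  ]
}}

```text
clock: 13.07
eef_pos: [633.1, 202.1, 225.4]
ee_rot: [-0.219, 0.698, 0.65, -0.204]
contact_force: [-3.3, -0.1, 2.5]
finger_gap: 0.115
grip_force: 58.6
```

Run:
```python
from h import *
from bench import env
import cv2
s=env.sense();Rw=q2R(s["ee_rot"]);b=np.array(s["eef_pos"])+Rw.apply([0,0,-15])
e=np.array([np.cos(np.radians(-4)),np.sin(np.radians(-4))]);hx=np.array([546.3,208])@e+172
print(s["clock"],s["contact_force"],np.round(s["joint_velocities"],3),b)
dx,dz=b[:2]@e-hx,b[2]-75
print("bar",dx,dz,"r",np.hypot(dx,dz),"angle",np.degrees(np.arctan2(dz,-dx)-np.arctan2(46,172)))
ims=[]
for n in("scene","side"):
    f=env.grab_frame(n);ims.append(f["pixels"][:,:,::-1])
cv2.imwrite("pics/c5.png",np.hstack([cv2.resize(ims[0][150:350,200:400],(400,400)),cv2.resize(ims[1][100:300,215:415],(400,400))]))
```

```text
13.0667 [-3.3155527  -0.07675148  2.53809868] [ 0.    -0.004  0.002 -0.    -0.007 -0.001] [641.68636885 201.47031765 237.75731844]
bar -76.39049993329866 162.7573184378924 r 179.79280626641548 angle 49.88400958055749
```

View pics/c5.png

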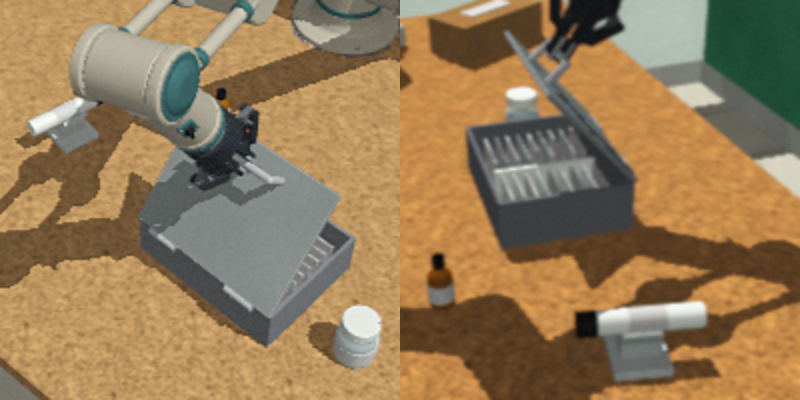

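Both views show the lid raised and held by the fingers, at 49.9° from the bar position. The tube is still in the cradle and the bystanders are untouched. I'll hand it in.

```bash
python3 -c "
from bench import env
print(env.close_job())"
```

```text
the job is handed in; nothing more can be done
None
```

I handed the job in after about 13 s on the robot's clock: the tube lies let go in the cradle, about 4 mm off centre, the gripper holds the lid at about 50°, and the bystanders look untouched; the hand-in returned no verdict.

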